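# Fit the right bottle puck to the filling turntable, then hold its index plunger out

### The job

One of the two loose white bottle pucks fits the empty spigot of the filling turntable and the other one's bore is too small: find out which by trying them on, leave the one that fits fully home on the spigot and set the misfit down in the small open metal tray near the pucks, lowering both rather than dropping them. Then pull the turntable's spring-loaded index plunger up all the way by its black knob and finish while still holding it there, clear of its hole, so that I can turn the table round; do not turn the table yourself, and leave everything else on the bench where it stands.

Things in the scene. Friction and masses are not known exactly. Their poses are not given: they have to be found in the camera images.
- puck_a_mid (a point): Centre of a loose white bottle puck: upright round body 50 mm in diameter, 40 mm tall, 70 g; in its top a round pocket 41 mm wide, 12 mm deep, and below that a through bore 28 mm long. One puck's bore is 25 mm and slides over the spigot; the other's is 18 mm and jams on the spigot's coned tip, 17 mm short of home. Which is which is not given: try them, or look into the bores. z axis: up.
- puck_b_mid (a point): Centre of the other loose white bottle puck, alike from outside: 50 mm in diameter, 40 mm tall, standing upright on the bench; see puck_a_mid, z axis: up.
- station (a point): Foot of the one empty spigot, on its axis, at the top face of the turntable's disc, 60 mm above the bench. The spigot is an upright steel stub 21 mm in diameter, 24 mm tall, its last 10 mm coned down to 12 mm. A puck that is home stands flat on the disc around it, its centre 20 mm above this point. x axis: horizontal, parallel to the line from the plunger's knob to the disc's centre; y axis: to the left of x.
- disc_centre (a point): Centre of the aluminium disc's top face, 60 mm above the bench; disc 224 mm in diameter, 12 mm thick. Axes as for station, which lies at x -51, y -51 mm. Three fixed pucks of the same size stand at (51,-51), (51,51), (-51,51) mm and do not come off. A filling column 200 mm tall stands at (62,140) mm; its arm and nozzle reach over (51,51), 140 to 215 mm above the bench.
- knob (a point): Middle of the gripping part of the plunger's black pull knob, on its vertical axis, 118.5 mm above the bench when the pin is seated, 92 mm from the disc's axis. Round mushroom, 30 mm in diameter over 17 mm of height, 29 mm tall in all (16.5 mm below this point to 12.5 mm above it), narrowing below to 20 mm. Under it a 20 mm barrel, and 78 mm above the bench a bracket 36 mm wide. x axis: to the disc's centre.
- plunger (a joint): How far the index plunger is pulled straight up, in m: 0 = pin seated 10 mm deep in its hole in the disc, 0.010 = pin just clear of the disc, 0.016 = fully back against its stop. A spring pulls it down with about 6 N at 0 and 11 N when fully back, and returns it when it is let go.
- disc (a joint): Angle of the turntable's disc, rad, counter-clockwise from above, 0 at the start. The seated pin locks it with about half a degree of play; with the pin out it turns under a light push.
- tray_floor (a point): Centre of the inner floor of the fixed open aluminium tray for odd parts, near the pucks, 3 mm above the bench. Inside 104 mm along its x axis and 144 mm along its y axis; walls 3 mm thick, rim 21 mm above the floor. z axis: up.
- reagent_mid (a point): Bystander: clear glass bottle with a cap, 68 mm in diameter, 150 mm tall; half-way up.
- jar_mid (a point): Bystander: small amber jar, 56 mm in diameter, 70 mm tall; half-way up.
- beaker_mid (a point): Bystander: steel beaker, 68 mm in diameter, 85 mm tall; half-way up.
- cap_mid (a point): Bystander: black screw cap, 32 mm in diameter, 16 mm tall, lying near the pucks; half-way up.
- spanner_mid (a point): Bystander: small spanner lying on the bench, 140 mm long along its x axis; its middle.
- vial_mid (a point): Bystander: small labelled bottle, 44 mm in diameter, 85 mm tall; half-way up.

How it is judged:
By the outcome, as a careful person would: the job done as asked, in the order asked, and still so for the second after the job is handed in, while the arm keeps its last pose, push and grip.
It also fails if it takes over 72 s, if anything falls off the work surface, if the arm or the gripper's body presses on something with over 40 N, if the wrist force passes 120 N, or if a joint passes its speed limit or range.

### The arm

A 6-joint arm with a two-finger parallel gripper is mounted at the origin on the work surface. World frame = base frame: x ahead of the robot, y to its left, z up, the work surface at z = 0. Lengths are in m, angles in rad, forces in N, time in s.
With the tool pointing down it reaches from about 0.3 to 0.875 m from the base axis. Payload 4.2 kg.
Tool frame: the origin (TCP) lies at the very end of the fingers, on their centre line; the grasp point (between the pads) lies 19 mm behind it; y points along the fingers, z is the direction in which the jaws open and shut, and the axes are right-handed (so a half turn about y gives the same grasp; the last joint's range is limited). The gripper opens to 85 mm and grips with 20 to 120 N. Pads are 22 mm wide; open, the fingers measure 114 mm over their backs; the gripper's body (76 mm by 85 mm) begins 54 mm behind the grasp point. The pads swing forward as they close: fully open they stand 13 mm farther back than shut.
Start: joints at [1.235, 0.32, 1.565, -0, 1.257, -0.02], TCP at [0.179, 0.547, 0.231] pointing down, gripper open.
Joint ranges: [-3.11, 3.11], [-0.84, 2.01], [0.21, 2.61], [-1.34, 4.49], [0.05, 2.63], [-2.56, 2.56]. Speed limits (rad/s): [2.57, 2.57, 3.14, 3.14, 3.14, 3.14].

### API

Orientations are given as a 3x3 rotation matrix whose columns are the frame's x, y, z axes.
In Python, from cell import ctrl gives the robot as it stands.
- The arm moves only by the tool move_arm, never from a script. Its argument "targets" is a list of rows, each an object with "translation": the shift along the tool's x, y, z in mm, a list of three; "rotation": the turn, a rotation vector about the tool's x, y, z in degrees, a list of three; "claw": the closure, from 0 (fully open) to 1 (shut). In form: [{"translation": [dx, dy, dz], "rotation": [rx, ry, rz], "claw": claw}, ...]. A call has 1 to 20 rows; each row shifts and turns the pose as measured when the row begins, along the tool's axes as they then stand; what a row does not reach is not made up. A row lasts 1/8 s, in which the tool goes at most 62.5 mm and 10.7 degrees, less where a joint would pass 70% of its speed; a pose out of reach is approached as far as the arm can. A call is refused whole if a number of a shift passes 62.5 or a number of a turn 10.7, either way. A call with a gripper value outside its range is refused whole. The fingers move at their own pace and stop on an object; "squeeze" is the grip in N (left out, the last holds). Time passes only in rows, so rows that do not move let the fingers close. It gives the time, the measured TCP pose, the force and the opening at its end, in the units of the state.
- ctrl.get_state(): the state, without advancing time (a new reading comes with each control period).
- ctrl.get_image(name): name is "scene" or "top"; returns the picture (420x560x3 uint8, red, green, blue); there is no depth.
- ctrl.camera_model(name): a dict with "K" (3x3 intrinsics, pixels), "dist" ([k1, k2, p1, p2, k3] as OpenCV has them; the pictures are not rectified), "eye" and "rotation" of the camera in the world. Camera axes: x right, y up, looking along -z (the intrinsics and any distortion apply to the point x, -y, -z); pixel columns grow to the right and rows downward; lengths in m; the calibration is good to about 2 mm. A picture is of the moment at which its call begins. camera_model takes no time and is no camera call.
- ctrl.job_done(): hands the job in, once; it reports no verdict.
Trained networks look in the newest picture that a camera, given by its name, has taken for a name from the list of things; names that differ only in an ending like _2 or _b are one class to them, and where a whole thing is asked for, a point or a joint stands for the part that bears it (a point fixed in the world has none). Each returns a list of dicts, best first, with "confidence" (0 to 1); they miss things now and then, are a little off and sometimes report something else, mostly with a low value. They report only what shows in the picture. A call takes as long as a camera call.
- ctrl.boxes_of(camera, name): "xyz" ([x, y, z] in m, in world coordinates, good to about 4 mm: the middle of the surface that is visible of it).
- ctrl.masks_of(camera, name): "pixels" (420x560 bool, what is visible of it).
- ctrl.place_of(camera, name): "xyz" ([x, y, z] in m, in world coordinates, good to about 4 mm: a listed point, or the origin of a listed thing).
The state is a dict: "time_s": time; "q": joint angles; "qvel": joint speeds; "joint_torque": joint torques, N m; "tcp_pos": TCP position; "tcp_rot": TCP orientation; "wrist_force": force on the tool from outside, world axes, zero at the start; "moment": the same for the moment, N m; "finger_gap": opening from 0.0 (shut) to 1.0 (fully open).
Only numpy, scipy, OpenCV 4.12 (cv2) and the standard library are available. Lean on these libraries where they do the work, as an engineer would, in place of code of your own. Each camera call takes 0.05 s, during which the arm holds its last target.

## Working session

There is one attempt and no reset: what is moved stays moved. The work goes in short steps, Python scripts to look and compute and a tool call to move; the robot and the scene stay as the last step left them, time stands still between calls to the robot, and variables do not carry over. Pictures are saved under pics/ and viewed, and the job is handed in when it is done.

Besides the shell and the picture viewer there is one more tool, called after "Emit:" as a command line: name --argument value ..., lists and objects as JSON in quotes. move_arm: Moves the arm, as the interface text tells. Its arguments: {"type":"object","properties":{"targets":{"type":"array"},"squeeze":{"type":"number"}},"required":["targets"]}

```bash
mkdir -p pics; ls; python3 - <<'E'
from cell import ctrl
import cv2,numpy as np
s=ctrl.get_state();print(s)
for n in ("scene","top"):
    im=ctrl.get_image(n);cv2.imwrite(f"pics/{n}0.png",im[:,:,::-1])
    print(n,ctrl.camera_model(n))
E
```

```text
pics
{'time_s': 0.0, 'q': array([ 1.23499772e+00,  3.20328657e-01,  1.56571216e+00,  1.46302623e-05,
        1.25738948e+00, -1.99964390e-02]), 'qvel': array([ 1.63546777e-03, -3.18941674e-04, -4.23704679e-05,  3.34072854e-04,
        6.34760802e-04,  8.55039538e-04]), 'joint_torque': array([ 1.34527309e-03, -4.15506649e+01, -2.34165502e+01,  2.50309870e-05,
        8.05273012e-03,  9.71295066e-06]), 'tcp_pos': array([0.17841545, 0.54610686, 0.23044829]), 'tcp_rot': array([[ 9.50546128e-01, -6.18684699e-04,  3.10582800e-01],
       [-3.10583412e-01, -1.73041487e-03,  9.50544554e-01],
       [-5.06502756e-05, -9.99998311e-01, -1.83699236e-03]]), 'wrist_force': array([-0.75167979,  0.14857904,  0.37178487]), 'moment': array([ 0.0289795 , -0.00965889, -0.01434964]), 'finger_gap': 1.003234631382655}
scene {'K': array([[532.5016359 ,   0.        , 284.95400442],
       [  0.        , 532.5016359 , 213.98332457],
       [  0.        ,   0.        ,   1.        ]]), 'dist': array([0.04810715, 0.        , 0.        , 0.        , 0.        ]), 'eye': array([1.36399736, 0.35285976, 0.95455231]), 'rotation': array([[-0.4084641 , -0.64109358,  0.6497354 ],
       [ 0.91268042, -0.29707182,  0.28064709],
       [ 0.01309704,  0.70763504,  0.70645673]])}
top {'K': array([[455.6513014 ,   0.        , 272.94808851],
       [  0.        , 455.6513014 , 204.46683233],
       [  0.        ,   0.        ,   1.        ]]), 'dist': array([-0.01921942,  0.        ,  0.        ,  0.        ,  0.        ]), 'eye': array([0.34405701, 0.01573335, 1.29300201]), 'rotation': array([[-0.05366849,  0.97692841, -0.20671377],
       [-0.99854746, -0.05349234,  0.00644539],
       [-0.00476092,  0.20675943,  0.97838023]])}
```

View pics/scene0.png

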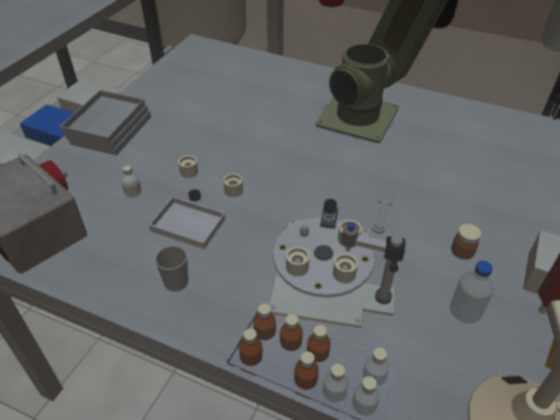

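View pics/top0.png

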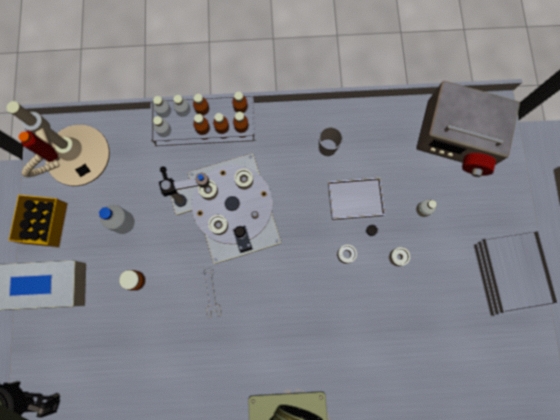

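```bash
python3 - <<'E'
from cell import ctrl
import numpy as np
np.set_printoptions(precision=4,suppress=True)
for c in ("top","scene"):
  for n in ["puck_a_mid","puck_b_mid","station","disc_centre","knob","tray_floor","cap_mid"]:
    for r in ctrl.place_of(c,n)[:3]: print(c,n,r["confidence"],r["xyz"])
print(ctrl.get_state()["time_s"])
E
```

```text
top puck_a_mid 0.52 [0.4441, -0.3348, 0.0195]
top puck_b_mid 0.79 [0.4621, -0.1884, 0.0175]
top station 0.83 [0.5789, 0.0624, 0.0597]
top disc_centre 0.84 [0.6161, 0.1245, 0.0604]
top disc_centre 0.52 [0.3808, 0.1974, -0.0021]
top knob 0.69 [0.5268, 0.1008, 0.1202]
top knob 0.38 [0.6167, 0.1271, 0.0596]
top tray_floor 0.66 [0.6201, -0.2313, 0.0044]
top tray_floor 0.48 [0.584, -0.4232, 0.0404]
top cap_mid 0.41 [0.5307, -0.2645, 0.0065]
top cap_mid 0.41 [0.3813, 0.1946, -0.0002]
top cap_mid 0.19 [0.7867, -0.162, 0.0456]
scene puck_a_mid 0.63 [0.447, -0.333, 0.0203]
scene puck_b_mid 0.93 [0.4621, -0.1892, 0.0205]
scene puck_b_mid 0.5 [0.5776, 0.061, 0.0594]
scene station 0.55 [0.5792, 0.0621, 0.0568]
scene disc_centre 0.69 [0.6108, 0.1224, 0.0615]
scene knob 0.66 [0.5267, 0.0958, 0.1166]
scene tray_floor 0.58 [0.6201, -0.2253, -0.0002]
scene tray_floor 0.31 [0.4616, -0.1928, 0.0232]
scene cap_mid 0.66 [0.5264, -0.2655, 0.0041]
0.8
```

The scene picture shows loose pucks at (188,165) and (233,184), the cap at (195,195), the tray at (187,222), the disc at (323,255), the spigot at (304,230), and the knob at (330,208). Next I'll zoom in for bores and refinement.

```bash
cat > h.py <<'E'
import numpy as np,cv2
from cell import ctrl
np.set_printoptions(precision=4,suppress=True)
F=np.diag([1.,-1,-1])
def proj(c,P):
    m=ctrl.camera_model(c);P=np.atleast_2d(np.asarray(P,float))
    X=(P-m["eye"])@m["rotation"]@F
    return cv2.projectPoints(X.reshape(-1,1,3),np.zeros(3),np.zeros(3),m["K"],m["dist"])[0].reshape(-1,2)
def back(c,uv,z):
    m=ctrl.camera_model(c);uv=np.atleast_2d(np.asarray(uv,float))
    n=cv2.undistortPoints(uv.reshape(-1,1,2),m["K"],m["dist"]).reshape(-1,2)
    d=np.c_[n,np.ones(len(n))]@F@m["rotation"].T
    return m["eye"]+d*((z-m["eye"][2])/d[:,2])[:,None]
def ring(c,ctr,r,n=72):
    t=np.linspace(0,2*np.pi,n);return proj(c,np.c_[ctr[0]+r*np.cos(t),ctr[1]+r*np.sin(t),0*t+ctr[2]])
def crop(c,img,ctr,w,scale,rings,out):
    u,v=proj(c,ctr)[0];x0,y0=int(u-w/2),int(v-w/2);x0=max(x0,0);y0=max(y0,0)
    im=img[y0:y0+w,x0:x0+w,::-1]
    im=cv2.resize(im,None,fx=scale,fy=scale,interpolation=cv2.INTER_CUBIC)
    a=im.copy()
    for (cc,r,col) in rings:
        p=((ring(c,cc,r)-[x0,y0]+.5)*scale).astype(np.int32)
        cv2.polylines(a,[p],True,col,1)
    return np.hstack([im,a])
E
python3 - <<'E'
from h import *
rows=[]
A=[.446,-.334];B=[.462,-.189]
for c in ("top","scene"):
    img=ctrl.get_image(c); np.save(f"pics/{c}.npy",img)
    r=[]
    for P in (A,B):
        r.append(crop(c,img,[*P,.03],46,6,[((*P,.04),.025,(0,255,0)),((*P,0),.025,(255,0,0)),((*P,.028),.0125,(0,0,255))],None))
    rows.append(np.hstack([x[:276,:] for x in r]))
cv2.imwrite("pics/p1.png",cv2.resize(np.vstack(rows),(800,400)))
E
```

```text
(no output)
```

View pics/p1.png

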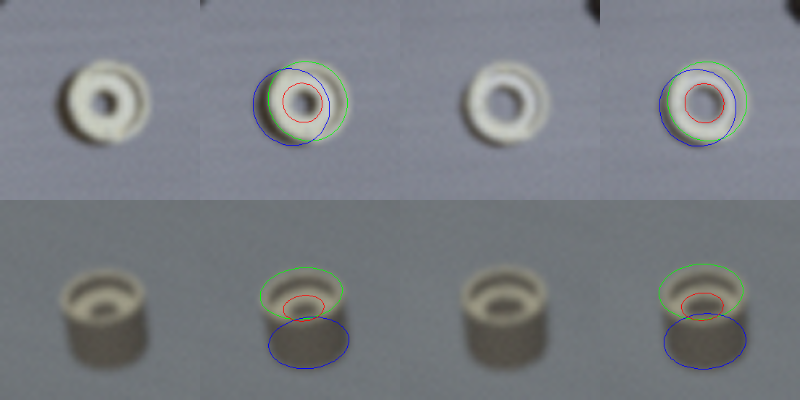

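The crops settle it: A (left) has the visibly smaller bore, about 18 mm, and B's (right) matches the 25 mm ring. So B should fit, and trying it on will confirm that. Next I'll refine the turntable pose.

```bash
python3 - <<'E'
from h import *
C=np.array([.6135,.1235]);th=np.arctan2(.0255,.0867)
R=np.array([[np.cos(th),-np.sin(th)],[np.sin(th),np.cos(th)]])
w=lambda x,y:C+R@[x,y]
print(np.degrees(th),w(-51,-51),w(-92,0))
rows=[]
for c in ("top","scene"):
    img=np.load(f"pics/{c}.npy")
    G=(0,255,0);B=(255,0,0);Rd=(0,0,255)
    rings=[((*C,.06),.112,G)]
    for p in ((51,-51),(51,51),(-51,51)): rings+= [((*w(*p),.1),.025,G)]
    S=w(-51,-51);K=w(-92,0)
    rings+=[((*S,.084),.006,Rd),((*S,.06),.0105,Rd),((*K,.131),.015,B),((*K,.110),.015,B)]
    rows.append(crop(c,img,[*C,.06],120,3.3,rings,None))
cv2.imwrite("pics/t1.png",np.vstack(rows)[:, :])
E
```

```text
16.389540334034784 [-33.9237 -63.1946] [-87.6481 -25.8358]
```

View pics/t1.png

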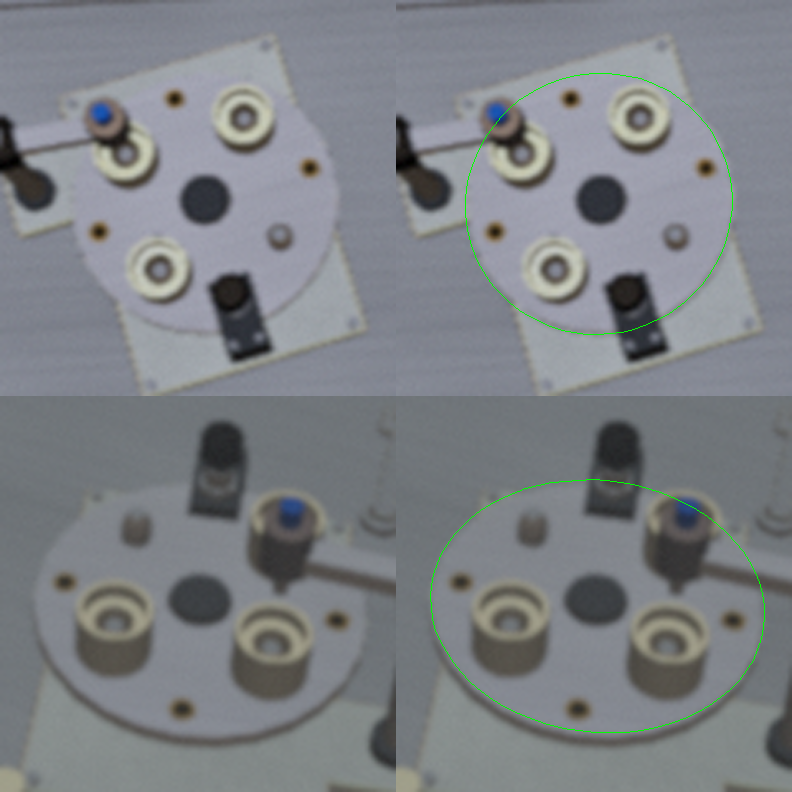

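```bash
python3 - <<'E'
from h import *
C=np.array([.6135,.1235]);th=np.arctan2(.0255,.0867)
R=np.array([[np.cos(th),-np.sin(th)],[np.sin(th),np.cos(th)]])
w=lambda x,y:C+R@[x/1e3,y/1e3]
print(np.degrees(th),w(-51,-51),w(-92,0))
rows=[]
for c in ("top","scene"):
    img=np.load(f"pics/{c}.npy")
    G=(0,255,0);B=(255,0,0);Rd=(0,0,255)
    rings=[((*C,.06),.112,G)]
    for p in ((51,-51),(51,51),(-51,51)): rings+= [((*w(*p),.1),.025,G)]
    S=w(-51,-51);K=w(-92,0)
    rings+=[((*S,.084),.006,Rd),((*S,.06),.0105,Rd),((*K,.131),.015,G),((*K,.110),.015,B)]
    rows.append(crop(c,img,[*C,.06],120,3.3,rings,None))
cv2.imwrite("pics/t2.png",np.vstack(rows)[:, :])
E
```

```text
16.389540334034784 [0.579  0.0602] [0.5252 0.0975]
```

View pics/t2.png

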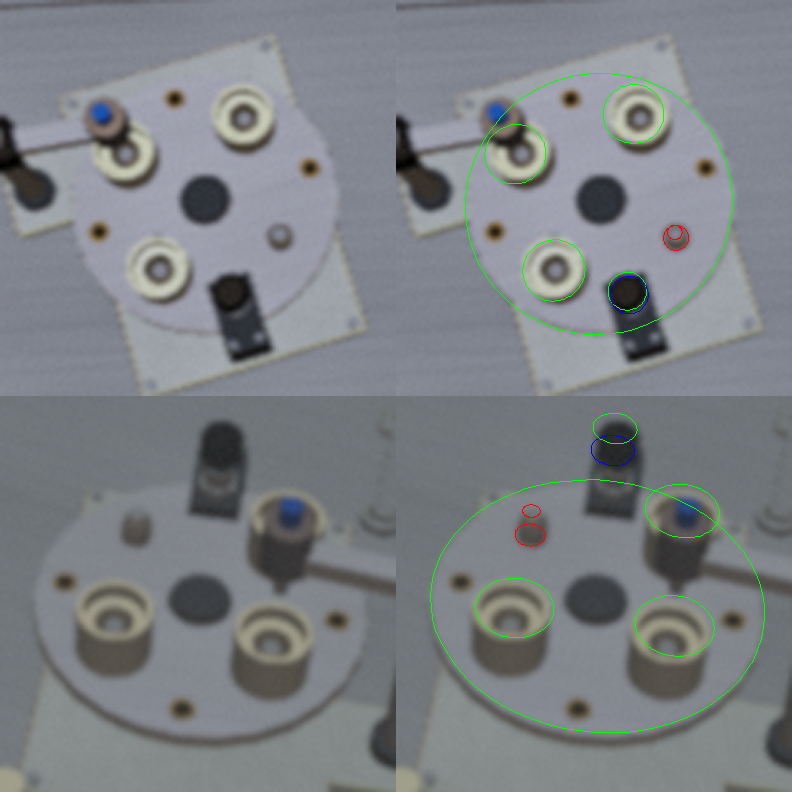

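```bash
python3 - <<'E'
from h import *
from scipy.optimize import least_squares
def off(c):
    u,v=proj(c,[.6135,.1235,.06])[0];return np.array([int(u-60),int(v-60)])
L=[(51,-51,.1),(51,51,.1),(-51,51,.1),(-51,-51,.06+.012),(-92,0,.128)]
obs={"top":[(243,117),(125,153),(158.5,270),(279.5,236.5),(232,292)],
"scene":[(113.5,214),(270,238),(287,120),(136,130),(222,438-396)]}
def res(p,full=False):
    r={}
    R=np.array([[np.cos(p[2]),-np.sin(p[2])],[np.sin(p[2]),np.cos(p[2])]])
    for c in obs:
        P=[[*(p[:2]+R@[x/1e3,y/1e3]),z] for x,y,z in L]
        r[c]=proj(c,P)-((np.array(obs[c])/3.3-.5)+off(c))
    return r if full else np.r_[r["top"].ravel(),r["scene"].ravel()]
for sel in ("both","top","scene"):
    f=res if sel=="both" else (lambda p:res(p,True)[sel].ravel())
    s=least_squares(f,[.6135,.1235,.286],loss="soft_l1")
    p=s.x;R=np.array([[np.cos(p[2]),-np.sin(p[2])],[np.sin(p[2]),np.cos(p[2])]])
    print(sel,p,np.degrees(p[2]),p[:2]+R@[-.051,-.051],p[:2]+R@[-.092,0]);
    if sel=="both":print(res(p,True))
    else: print(res(p,True)[sel])
E
```

```text
both [0.6153 0.122  0.2465] 14.120800608923021 [0.5783 0.0601] [0.5261 0.0996]
{'top': array([[-0.1925, -1.1819],
       [-0.6523, -1.2509],
       [-0.5651, -1.0997],
       [ 0.0207, -0.1741],
       [-0.9004, -0.3843]]), 'scene': array([[-0.1662, -1.1911],
       [ 0.6226, -1.5877],
       [-0.1932, -0.5199],
       [-0.2807, -1.0822],
       [-0.2893, -1.4626]])}
top [0.613  0.1211 0.2581] 14.785700666794407 [0.5767 0.0587] [0.524  0.0976]
[[-0.078  -0.5093]
 [-0.4296 -0.166 ]
 [ 0.0952 -0.1108]
 [ 0.5532  0.3776]
 [-0.1002  0.3641]]
scene [0.6186 0.1233 0.2399] 13.744373016142822 [0.5812 0.0617] [0.5292 0.1015]
[[-0.3475 -0.0657]
 [ 0.5048 -0.1924]
 [ 0.0071  0.7528]
 [-0.1457 -0.0477]
 [-0.001  -0.3483]]
```

Emit:
move_arm --targets '[{"translation":[33,0,-41],"rotation":[0,0,0],"claw":0},{"translation":[33,0,-41],"rotation":[0,0,0],"claw":0},{"translation":[33,0,-41],"rotation":[0,0,0],"claw":0},{"translation":[33,0,-41],"rotation":[0,0,0],"claw":0},{"translation":[33,0,-41],"rotation":[0,0,0],"claw":0},{"translation":[33,0,-41],"rotation":[0,0,0],"claw":0},{"translation":[33,0,-41],"rotation":[0,0,0],"claw":0},{"translation":[33,0,-41],"rotation":[0,0,0],"claw":0},{"translation":[33,0,-41],"rotation":[0,0,0],"claw":0},{"translation":[33,0,-41],"rotation":[0,0,0],"claw":0},{"translation":[33,0,-41],"rotation":[0,0,0],"claw":0},{"translation":[33,0,-41],"rotation":[0,0,0],"claw":0}]' --squeeze 30

```text
time_s: 2.4
tcp_pos: [0.4104, -0.0577, 0.2329]
tcp_rot: [[0.953, 0.012, 0.303], [-0.303, 0.004, 0.953], [0.01, -1.0, 0.008]]
wrist_force: [1.7, 0.4, 0.4]
finger_gap: 0.999
```

```bash
cat >> h.py <<'E'
def go(x,y,z):
    s=ctrl.get_state();d=(np.array([x,y,z])-s["tcp_pos"])@s["tcp_rot"]*1e3
    R=s["tcp_rot"]
    print("t",round(s["time_s"],2),"tcp",s["tcp_pos"],"F",s["wrist_force"],"gap",round(s["finger_gap"],3)," jaw deg",round(np.degrees(np.arctan2(R[1,2],R[0,2])),2),"tilt",np.degrees([R[2,0],R[2,2]]),"-> d(mm tool)",d.round(1))
E
python3 -c "
from h import *
go(.462,-.189,.12)"
```

```text
t 2.4 tcp [ 0.4104 -0.0577  0.2329] F [1.6535 0.3935 0.3812] gap 0.999  jaw deg 72.37 tilt [0.5715 0.4517] -> d(mm tool) [  87.8  112.9 -110.4]
```

Emit:
move_arm --targets '[{"translation":[29,37,-37],"rotation":[0,9,0],"claw":0.1},{"translation":[35,37,-27],"rotation":[0,9,0],"claw":0.1},{"translation":[43,37,-15],"rotation":[0,0,0],"claw":0.1},{"translation":[0,0,0],"rotation":[0,0,0],"claw":0.1}]'

```text
time_s: 2.9
tcp_pos: [0.4775, -0.1871, 0.1207]
tcp_rot: [[0.803, 0.019, 0.596], [-0.596, 0.003, 0.803], [0.013, -1.0, 0.014]]
wrist_force: [-0.9, -0.1, 1.1]
finger_gap: 0.898
```

```bash
python3 -c "
from h import *
go(.462,-.189,.006)
c='scene';im=ctrl.get_image(c);cv2.imwrite('pics/a1.png',cv2.resize(im[80:330,80:420,::-1],None,fx=2,fy=2))"
```

```text
t 2.9 tcp [ 0.4775 -0.1871  0.1207] F [-0.9131 -0.0931  1.0818] gap 0.898  jaw deg 53.42 tilt [0.7663 0.779 ] -> d(mm tool) [-12.9 114.4 -12.3]
```

View pics/a1.png

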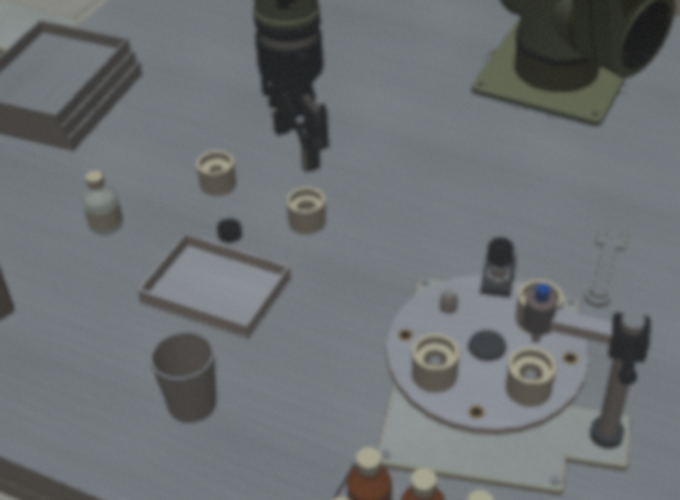

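Emit:
move_arm --targets '[{"translation":[-13,20,-12],"rotation":[-0.8,0,0.8],"claw":0.1},{"translation":[0,18,0],"rotation":[0,0,0],"claw":0.1},{"translation":[0,0,0],"rotation":[0,0,0],"claw":0.1}]'

```text
time_s: 3.32
tcp_pos: [0.46, -0.1862, 0.0867]
tcp_rot: [[0.805, 0.005, 0.594], [-0.594, -0.002, 0.805], [0.005, -1.0, 0.002]]
wrist_force: [-0.3, -0.3, 0.9]
finger_gap: 0.899
```

```bash
cat >> h.py <<'E'
def tilt():
    R=ctrl.get_state()["tcp_rot"];print("tilt fix deg",np.degrees(R.T@np.cross(R[:,1],[0,0,-1])).round(2))
E
python3 -c "
from h import *
go(.462,-.189,.006);tilt()"
```

```text
t 3.33 tcp [ 0.46   -0.1862  0.0867] F [-0.3164 -0.3495  0.8683] gap 0.899  jaw deg 53.58 tilt [0.2888 0.0907] -> d(mm tool) [ 2.8 80.8 -1.2]
tilt fix deg [-0.09  0.    0.29]
```

Emit:
move_arm --targets '[{"translation":[3,27,-1],"rotation":[0,0,0.3],"claw":0.1},{"translation":[0,27,0],"rotation":[0,0,0],"claw":0.1},{"translation":[0,24,0],"rotation":[0,0,0],"claw":0.1},{"translation":[0,0,0],"rotation":[0,0,0],"claw":0.1}]'

```text
time_s: 3.82
tcp_pos: [0.4664, -0.1879, 0.0146]
tcp_rot: [[0.807, 0.013, 0.591], [-0.591, -0.003, 0.807], [0.012, -1.0, 0.005]]
wrist_force: [-0.0, 0.1, 0.9]
finger_gap: 0.901
```

```bash
python3 -c "
from h import *
go(.462,-.189,.006);tilt()
for c in ('scene','top'):
  im=ctrl.get_image(c);u,v=proj(c,[.462,-.189,.03])[0].astype(int);cv2.imwrite(f'pics/b_{c}.png',cv2.resize(im[v-40:v+40,u-60:u+60,::-1],None,fx=5,fy=5))"
```

```text
t 3.83 tcp [ 0.4664 -0.1879  0.0146] F [-0.0022  0.0819  0.8923] gap 0.901  jaw deg 53.79 tilt [0.7153 0.2847] -> d(mm tool) [-3.   8.6 -3.5]
tilt fix deg [-0.28  0.    0.72]
```

View pics/b_scene.png

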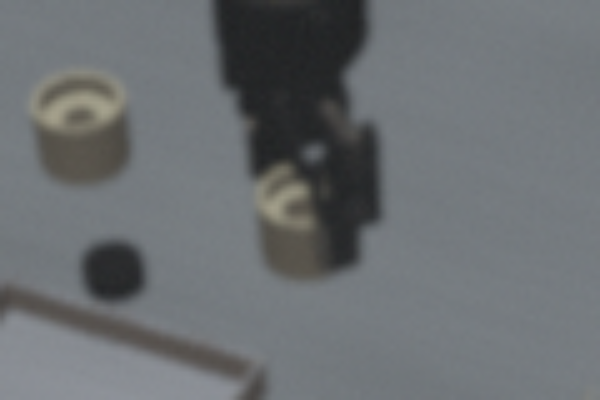

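View pics/b_top.png

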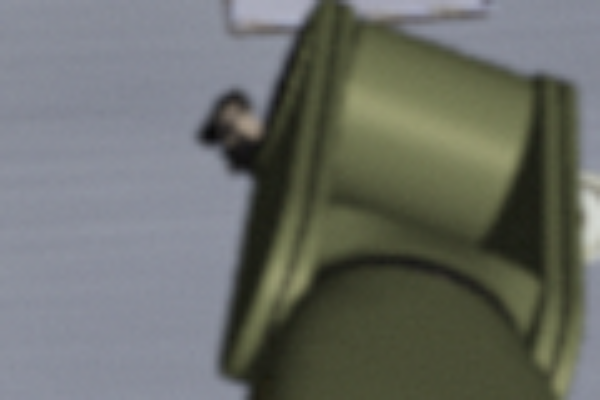

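Emit:
move_arm --targets '[{"translation":[-3,8,-3],"rotation":[-0.3,0,0.7],"claw":0.1},{"translation":[0,0,0],"rotation":[0,0,0],"claw":0.1},{"translation":[0,0,0],"rotation":[0,0,0],"claw":0.6},{"translation":[0,0,0],"rotation":[0,0,0],"claw":0.6},{"translation":[0,0,0],"rotation":[0,0,0],"claw":0.6},{"translation":[0,0,0],"rotation":[0,0,0],"claw":0.6}]' --squeeze 30

```text
time_s: 4.68
tcp_pos: [0.4651, -0.19, 0.0106]
tcp_rot: [[0.807, 0.008, 0.591], [-0.591, -0.004, 0.807], [0.009, -1.0, 0.002]]
wrist_force: [-0.4, 0.7, -0.2]
finger_gap: 0.582
```

```bash
python3 -c "
from h import *
go(.462,-.189,.15);tilt()
for c in ('scene',):
  im=ctrl.get_image(c);u,v=proj(c,[.462,-.189,.03])[0].astype(int);cv2.imwrite(f'pics/c_{c}.png',cv2.resize(im[v-40:v+40,u-60:u+60,::-1],None,fx=5,fy=5))"
```

```text
t 4.67 tcp [ 0.4651 -0.19    0.0106] F [-0.4308  0.729  -0.1795] gap 0.582  jaw deg 53.79 tilt [0.5033 0.0869] -> d(mm tool) [  -1.9 -139.4   -0.8]
tilt fix deg [-0.09  0.    0.5 ]
```

View pics/c_scene.png

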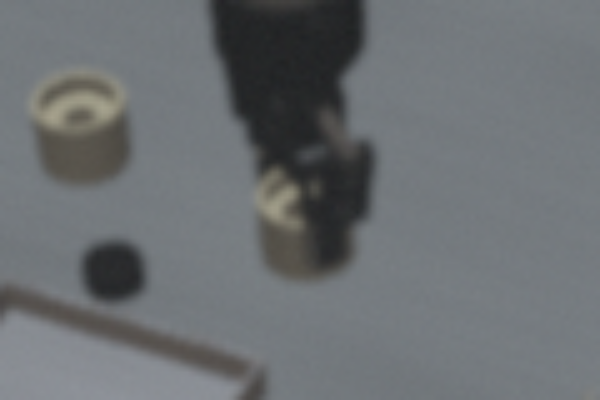

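Emit:
move_arm --targets '[{"translation":[0,-30,0],"rotation":[0,0,0.5],"claw":0.6},{"translation":[0,-40,0],"rotation":[0,0,0],"claw":0.6},{"translation":[0,-45,0],"rotation":[0,0,0],"claw":0.6},{"translation":[-8,-35,40],"rotation":[0,0,0],"claw":0.6},{"translation":[-8,0,40],"rotation":[0,0,0],"claw":0.6},{"translation":[-8,0,40],"rotation":[0,0,0],"claw":0.6},{"translation":[-8,0,40],"rotation":[0,0,0],"claw":0.6},{"translation":[-8,0,40],"rotation":[0,0,0],"claw":0.6},{"translation":[-8,0,40],"rotation":[0,0,0],"claw":0.6},{"translation":[0,0,0],"rotation":[0,0,0],"claw":0.6}]'

```text
time_s: 5.98
tcp_pos: [0.5706, 0.0384, 0.1642]
tcp_rot: [[0.805, -0.001, 0.593], [-0.593, 0.003, 0.805], [-0.003, -1.0, 0.002]]
wrist_force: [0.4, -0.7, -1.3]
finger_gap: 0.585
```

```bash
python3 -c "
from h import *
go(.579,.0602,.15);tilt()"
```

```text
t 5.97 tcp [0.5706 0.0384 0.1642] F [ 0.4384 -0.6586 -1.3017] gap 0.585  jaw deg 53.65 tilt [-0.156   0.0924] -> d(mm tool) [-6.1 14.3 22.5]
tilt fix deg [-0.09  0.   -0.16]
```

Emit:
move_arm --targets '[{"translation":[-6,15,22],"rotation":[0,0,-0.2],"claw":0.6},{"translation":[0,30,0],"rotation":[0,0,0],"claw":0.6},{"translation":[0,0,0],"rotation":[0,0,0],"claw":0.6}]'

```text
time_s: 6.35
tcp_pos: [0.5777, 0.0587, 0.1178]
tcp_rot: [[0.805, -0.0, 0.593], [-0.593, -0.001, 0.805], [0.0, -1.0, -0.001]]
wrist_force: [0.0, -0.1, -0.4]
finger_gap: 0.588
```

```bash
python3 - <<'E'
from h import *
go(.579,.0602,.0706);tilt()
s=ctrl.get_state();p=s["tcp_pos"]
b=p[2]-.0106
for c in ('scene','top'):
  im=ctrl.get_image(c)
  G=(0,255,0)
  cv2.imwrite(f'pics/d_{c}.png',crop(c,im,[.579,.06,.08],80,5,[((p[0],p[1],b),.025,G),((p[0],p[1],b+.04),.025,G),((.579,.0602,.06),.0105,(0,0,255))],None))
E
```

```text
t 6.35 tcp [0.5777 0.0587 0.1178] F [ 0.0271 -0.1101 -0.4393] gap 0.588  jaw deg 53.64 tilt [ 0.0103 -0.0457] -> d(mm tool) [ 0.1 47.2  2. ]
tilt fix deg [0.05 0.   0.01]
```

View pics/d_scene.png

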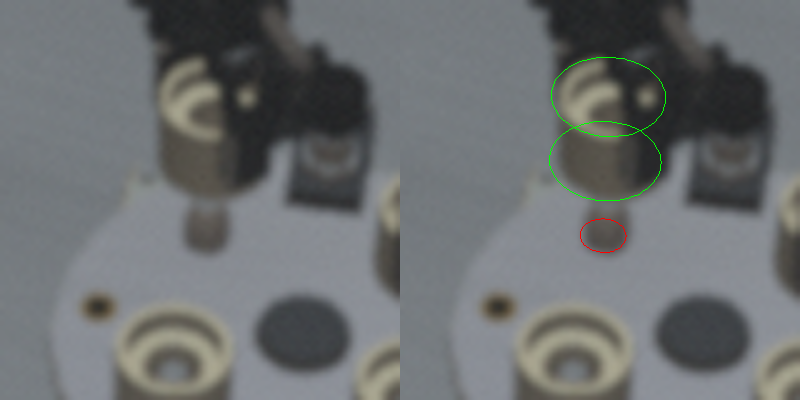

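View pics/d_top.png

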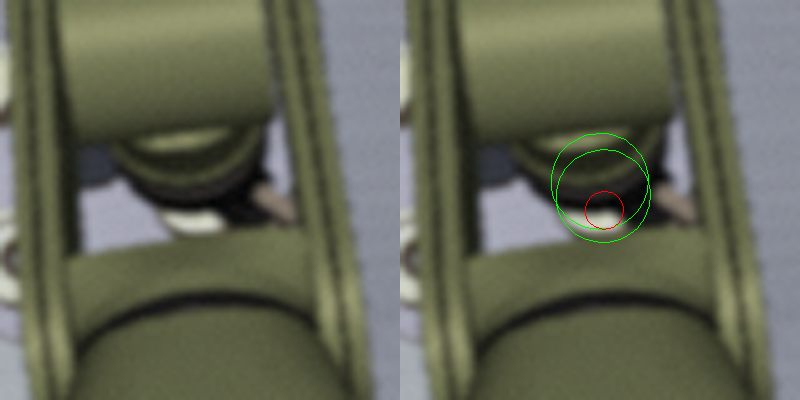

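Emit:
move_arm --targets '[{"translation":[2.5,12,1],"rotation":[0,0,0],"claw":0.6},{"translation":[0,10,0],"rotation":[0,0,0],"claw":0.6},{"translation":[0,8,0],"rotation":[0,0,0],"claw":0.6},{"translation":[0,0,0],"rotation":[0,0,0],"claw":0.6}]'

```text
time_s: 6.95
tcp_pos: [0.5842, 0.0571, 0.0909]
tcp_rot: [[0.804, 0.01, 0.594], [-0.594, 0.0, 0.804], [0.008, -1.0, 0.006]]
wrist_force: [-0.3, -1.0, -0.0]
finger_gap: 0.585
```

```bash
python3 - <<'E'
from h import *
go(.579,.0602,.0706);tilt()
for c in ('scene',):
  im=ctrl.get_image(c)
  cv2.imwrite(f'pics/e_{c}.png',crop(c,im,[.579,.06,.08],80,5,[],None)[:,:400])
E
```

```text
t 6.95 tcp [0.5842 0.0571 0.0909] F [-0.3253 -1.0288 -0.0292] gap 0.585  jaw deg 53.53 tilt [0.4588 0.3474] -> d(mm tool) [-6.2 20.3 -0.7]
tilt fix deg [-0.35  0.    0.46]
```

View pics/e_scene.png

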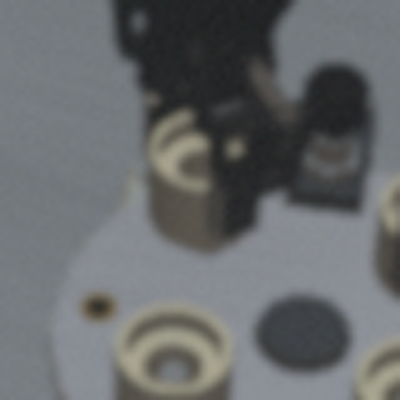

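Emit:
move_arm --targets '[{"translation":[-4,2,0],"rotation":[-0.4,0,0.5],"claw":0.6},{"translation":[0,0,0],"rotation":[0,0,0],"claw":0.6}]'

```text
time_s: 7.25
tcp_pos: [0.5814, 0.0598, 0.0896]
tcp_rot: [[0.804, -0.0, 0.594], [-0.594, -0.0, 0.804], [-0.0, -1.0, -0.0]]
wrist_force: [0.1, -0.5, -1.0]
finger_gap: 0.581
```

```bash
python3 - <<'E'
from h import *
go(.579,.0602,.0706);tilt()
for c in ('scene',):
  im=ctrl.get_image(c)
  cv2.imwrite(f'pics/f_{c}.png',crop(c,im,[.579,.06,.08],80,5,[],None)[:,:400])
E
```

```text
t 7.25 tcp [0.5814 0.0598 0.0896] F [ 0.0853 -0.4934 -1.0012] gap 0.581  jaw deg 53.54 tilt [-0.0003 -0.0104] -> d(mm tool) [-2.2 19.  -1.1]
tilt fix deg [ 0.01  0.   -0.  ]
```

View pics/f_scene.png

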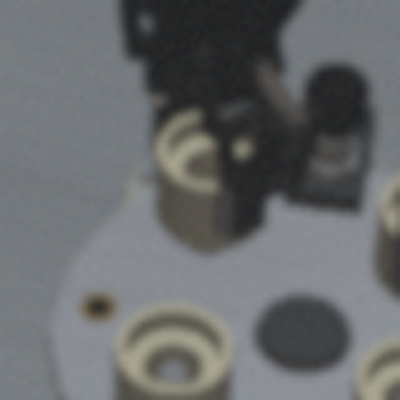

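Emit:
move_arm --targets '[{"translation":[-0.5,5,-0.8],"rotation":[0,0,0],"claw":0.6},{"translation":[0,3,0],"rotation":[0,0,0],"claw":0.6},{"translation":[0,0,0],"rotation":[0,0,0],"claw":0.6}]'

```text
time_s: 7.68
tcp_pos: [0.5807, 0.0594, 0.0814]
tcp_rot: [[0.804, 0.001, 0.594], [-0.594, -0.0, 0.804], [0.001, -1.0, 0.0]]
wrist_force: [-0.6, -1.1, -0.5]
finger_gap: 0.583
```

```bash
python3 - <<'E'
from h import *
go(.579,.0602,.0706);tilt();print(ctrl.get_state()['moment'])
E
```

```text
t 7.67 tcp [0.5807 0.0594 0.0814] F [-0.5978 -1.1071 -0.5112] gap 0.583  jaw deg 53.55 tilt [0.0428 0.021 ] -> d(mm tool) [-1.9 10.8 -0.4]
tilt fix deg [-0.02  0.    0.04]
[-0.0412  0.0153  0.0034]
```

The puck's bottom is now past the point where a misfit would jam (77 mm), and there is no force on the wrist. I'll keep lowering.

Emit:
move_arm --targets '[{"translation":[0,4,0],"rotation":[0,0,0],"claw":0.6},{"translation":[0,4,0],"rotation":[0,0,0],"claw":0.6},{"translation":[0,2,0],"rotation":[0,0,0],"claw":0.6},{"translation":[0,0,0],"rotation":[0,0,0],"claw":0.6}]'

```text
time_s: 8.18
tcp_pos: [0.5809, 0.0594, 0.0708]
tcp_rot: [[0.804, 0.001, 0.594], [-0.594, -0.0, 0.804], [0.001, -1.0, 0.0]]
wrist_force: [0.5, 0.9, 0.1]
finger_gap: 0.584
```

```bash
python3 - <<'E'
from h import *
go(.579,.0602,.0706);tilt();print(ctrl.get_state()['moment'])
E
```

```text
t 8.18 tcp [0.5809 0.0594 0.0708] F [0.4979 0.9154 0.087 ] gap 0.584  jaw deg 53.54 tilt [0.0474 0.0247] -> d(mm tool) [-2.   0.2 -0.4]
tilt fix deg [-0.02  0.    0.05]
[ 0.0182  0.0004 -0.0459]
```

Emit:
move_arm --targets '[{"translation":[0,1,0],"rotation":[0,0,0],"claw":0.6},{"translation":[0,0.5,0],"rotation":[0,0,0],"claw":0.6},{"translation":[0,0,0],"rotation":[0,0,0],"claw":0.6}]'

```text
time_s: 8.55
tcp_pos: [0.581, 0.0593, 0.0708]
tcp_rot: [[0.804, 0.002, 0.594], [-0.594, -0.0, 0.804], [0.002, -1.0, 0.001]]
wrist_force: [-0.1, -0.5, -0.2]
finger_gap: 0.584
```

```bash
python3 - <<'E'
from h import *
go(.579,.0602,.0706);tilt();print(ctrl.get_state()['moment'])
E
```

```text
t 8.55 tcp [0.581  0.0593 0.0708] F [-0.1015 -0.4749 -0.2189] gap 0.584  jaw deg 53.55 tilt [0.1051 0.0597] -> d(mm tool) [-2.2  0.1 -0.5]
tilt fix deg [-0.06  0.    0.11]
[ 0.0199  0.0164 -0.0541]
```

Emit:
move_arm --targets '[{"translation":[0,3,0],"rotation":[0,0,0],"claw":0.6}]'

```text
time_s: 8.68
tcp_pos: [0.5814, 0.0592, 0.0704]
tcp_rot: [[0.805, 0.003, 0.593], [-0.593, -0.001, 0.805], [0.003, -1.0, 0.002]]
wrist_force: [-9.3, -0.1, 30.5]
finger_gap: 0.583
```

```bash
python3 - <<'E'
from h import *
go(.579,.0602,.0706);tilt()
E
```

```text
t 8.68 tcp [0.5814 0.0592 0.0704] F [-9.3286 -0.1081 30.4668] gap 0.583  jaw deg 53.6 tilt [0.1735 0.0922] -> d(mm tool) [-2.5 -0.2 -0.7]
tilt fix deg [-0.09  0.    0.17]
```

Emit:
move_arm --targets '[{"translation":[0,0,0],"rotation":[0,0,0],"claw":0.6},{"translation":[0,0,0],"rotation":[0,0,0],"claw":0.2},{"translation":[0,0,0],"rotation":[0,0,0],"claw":0.2},{"translation":[0,0,0],"rotation":[0,0,0],"claw":0.2},{"translation":[0,-20,0],"rotation":[0,0,0],"claw":0.2},{"translation":[0,-30,0],"rotation":[0,0,0],"claw":0.2},{"translation":[0,-40,0],"rotation":[0,0,0],"claw":0.2}]'

```text
time_s: 9.55
tcp_pos: [0.5789, 0.0591, 0.1575]
tcp_rot: [[0.805, -0.006, 0.594], [-0.594, -0.001, 0.805], [-0.004, -1.0, -0.005]]
wrist_force: [-0.5, -0.3, -0.6]
finger_gap: 0.802
```

```bash
python3 - <<'E'
from h import *
go(.4455,-.334,.14);tilt()
for c in ('scene',):
  im=ctrl.get_image(c)
  cv2.imwrite(f'pics/g_{c}.png',crop(c,im,[.6,.1,.08],120,4,[],None)[:,:480])
E
```

```text
t 9.55 tcp [0.5789 0.0591 0.1575] F [-0.5132 -0.3329 -0.624 ] gap 0.802  jaw deg 53.59 tilt [-0.2473 -0.2654] -> d(mm tool) [ 126.    18.8 -395.5]
tilt fix deg [ 0.27  0.   -0.25]
```

View pics/g_scene.png

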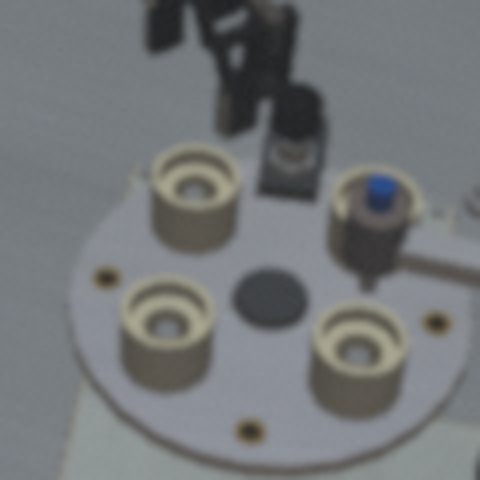

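Emit:
move_arm --targets '[{"translation":[16,0,-49],"rotation":[0.3,0,-0.3],"claw":0.1},{"translation":[16,0,-49],"rotation":[0,0,0],"claw":0.1},{"translation":[16,0,-49],"rotation":[0,0,0],"claw":0.1},{"translation":[16,0,-49],"rotation":[0,0,0],"claw":0.1},{"translation":[16,0,-49],"rotation":[0,0,0],"claw":0.1},{"translation":[16,0,-49],"rotation":[0,0,0],"claw":0.1},{"translation":[16,0,-49],"rotation":[0,0,0],"claw":0.1},{"translation":[16,0,-49],"rotation":[0,0,0],"claw":0.1},{"translation":[0,0,0],"rotation":[0,0,0],"claw":0.1}]'

```text
time_s: 10.72
tcp_pos: [0.4522, -0.3439, 0.1609]
tcp_rot: [[0.806, 0.02, 0.591], [-0.591, 0.0, 0.807], [0.016, -1.0, 0.012]]
wrist_force: [-0.0, 1.2, 0.1]
finger_gap: 0.902
```

```bash
python3 - <<'E'
from h import *
go(.4455,-.334,.08);tilt()
E
```

```text
t 10.72 tcp [ 0.4522 -0.3439  0.1609] F [-0.0408  1.2038  0.0591] gap 0.902  jaw deg 53.77 tilt [0.922 0.685] -> d(mm tool) [-12.6  80.7   3.1]
tilt fix deg [-0.69  0.    0.92]
```

Emit:
move_arm --targets '[{"translation":[-13,30,3],"rotation":[-0.7,0,0.9],"claw":0.1},{"translation":[-2,30,0],"rotation":[-0.2,0,0.2],"claw":0.1},{"translation":[-1,20,0],"rotation":[0,0,0],"claw":0.1},{"translation":[0,0,0],"rotation":[0,0,0],"claw":0.1}]'

```text
time_s: 11.22
tcp_pos: [0.4422, -0.329, 0.0782]
tcp_rot: [[0.807, -0.005, 0.591], [-0.591, 0.001, 0.807], [-0.004, -1.0, -0.002]]
wrist_force: [0.2, 0.1, -0.3]
finger_gap: 0.901
```

```bash
python3 - <<'E'
from h import *
go(.4455,-.334,.01);tilt()
for c in ('scene','top'):
  im=ctrl.get_image(c)
  cv2.imwrite(f'pics/i_{c}.png',crop(c,im,[.4455,-.334,.05],90,5,[],None)[:,:450])
E
```

```text
t 11.22 tcp [ 0.4422 -0.329   0.0782] F [ 0.1693  0.0953 -0.253 ] gap 0.901  jaw deg 53.76 tilt [-0.2376 -0.1319] -> d(mm tool) [ 5.9 68.2 -2. ]
tilt fix deg [ 0.13  0.   -0.24]
```

View pics/i_scene.png

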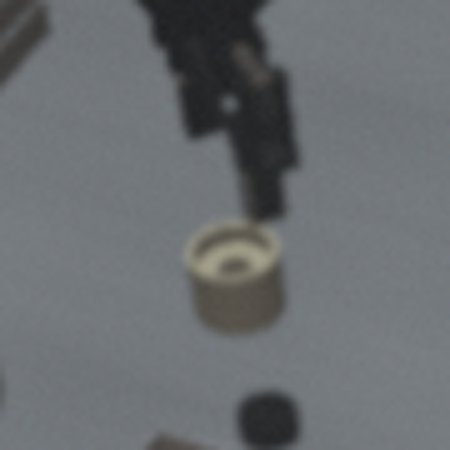

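Emit:
move_arm --targets '[{"translation":[5,22,-2],"rotation":[0.1,0,-0.2],"claw":0.1},{"translation":[-1,22,-1],"rotation":[0,0,0],"claw":0.1},{"translation":[-1,20,0],"rotation":[0,0,0],"claw":0.1},{"translation":[0,4,0],"rotation":[0,0,0],"claw":0.1}]'

```text
time_s: 11.82
tcp_pos: [0.4492, -0.3367, 0.0163]
tcp_rot: [[0.807, 0.013, 0.59], [-0.59, -0.01, 0.807], [0.017, -1.0, -0.001]]
wrist_force: [-0.4, 0.5, 0.5]
finger_gap: 0.898
```

```bash
python3 - <<'E'
from h import *
go(.4455,-.334,.01);tilt()
E
```

```text
t 11.82 tcp [ 0.4492 -0.3367  0.0163] F [-0.3557  0.5082  0.5192] gap 0.898  jaw deg 53.83 tilt [ 0.9582 -0.0421] -> d(mm tool) [-4.7  6.2 -0. ]
tilt fix deg [0.04 0.   0.96]
```

Emit:
move_arm --targets '[{"translation":[-5,6,0],"rotation":[0,0,1],"claw":0.1},{"translation":[0,0,0],"rotation":[0,0,0],"claw":0.1}]'

```text
time_s: 12.08
tcp_pos: [0.4463, -0.3343, 0.0117]
tcp_rot: [[0.808, 0.001, 0.59], [-0.59, -0.002, 0.808], [0.002, -1.0, -0.001]]
wrist_force: [0.1, 0.4, -0.0]
finger_gap: 0.897
```

```bash
python3 - <<'E'
from h import *
go(.4455,-.334,.01);tilt()
E
```

```text
t 12.07 tcp [ 0.4463 -0.3343  0.0117] F [ 0.1171  0.4198 -0.0088] gap 0.897  jaw deg 53.85 tilt [ 0.0874 -0.0455] -> d(mm tool) [-0.9  1.7 -0.2]
tilt fix deg [0.05 0.   0.09]
```

Emit:
move_arm --targets '[{"translation":[0,0,0],"rotation":[0,0,0],"claw":0.6},{"translation":[0,0,0],"rotation":[0,0,0],"claw":0.6},{"translation":[0,0,0],"rotation":[0,0,0],"claw":0.6},{"translation":[0,0,0],"rotation":[0,0,0],"claw":0.6},{"translation":[0,-30,0],"rotation":[0,0,0],"claw":0.6},{"translation":[0,-40,0],"rotation":[0,0,0],"claw":0.6},{"translation":[0,-30,0],"rotation":[0,0,0],"claw":0.6},{"translation":[16,0,38],"rotation":[0,0,0],"claw":0.6},{"translation":[16,0,38],"rotation":[0,0,0],"claw":0.6},{"translation":[16,0,38],"rotation":[0,0,0],"claw":0.6},{"translation":[16,0,38],"rotation":[0,0,0],"claw":0.6},{"translation":[16,0,38],"rotation":[0,0,0],"claw":0.6},{"translation":[0,0,0],"rotation":[0,0,0],"claw":0.6}]'

```text
time_s: 13.7
tcp_pos: [0.6274, -0.2253, 0.1148]
tcp_rot: [[0.806, 0.001, 0.592], [-0.592, -0.002, 0.806], [0.001, -1.0, -0.001]]
wrist_force: [-0.7, -0.0, -0.7]
finger_gap: 0.572
```

```bash
python3 - <<'E'
from h import *
go(.62,-.228,.06);tilt()
for c in ('scene','top'):
  im=ctrl.get_image(c)
  cv2.imwrite(f'pics/j_{c}.png',crop(c,im,[.62,-.228,.02],110,4.5,[],None)[:,:495])
E
```

```text
t 13.7 tcp [ 0.6274 -0.2253  0.1148] F [-0.7004 -0.0367 -0.6542] gap 0.572  jaw deg 53.71 tilt [ 0.0855 -0.0555] -> d(mm tool) [-4.5 54.8 -6.5]
tilt fix deg [0.06 0.   0.09]
```

View pics/j_scene.png

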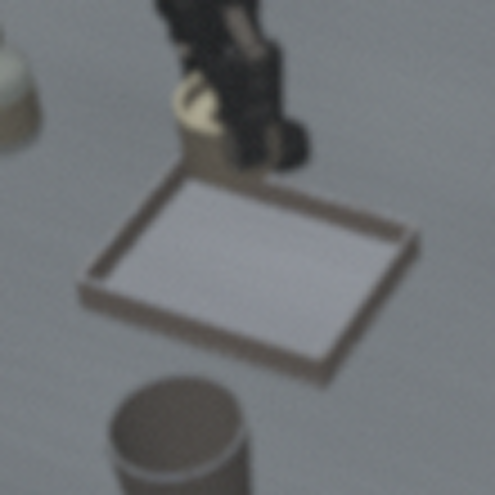

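View pics/j_top.png

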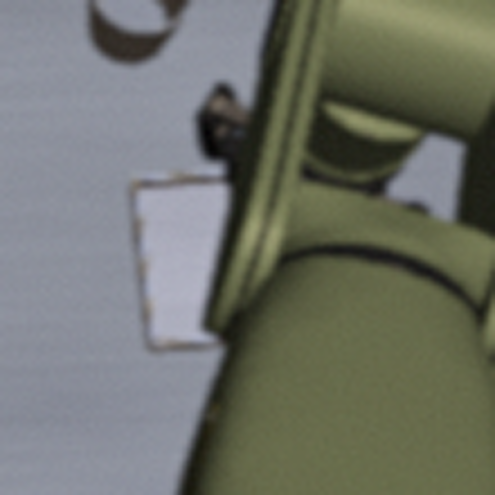

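```bash
python3 - <<'E'
from h import *
c='scene';u,v=proj(c,[.62,-.228,.02])[0];o=np.array([int(u-55),int(v-55)])
for p,z in [((80,287),.024),((183,165),.024),((417,234),.024),((325,368),.024)]:
    print(back(c,np.array(p)/4.5-.5+o,z))
t=[(330,183),(381,178),(384,216),(333,220)]
print(back('top',t,.024))
E
```

```text
[[ 0.6832 -0.2952  0.024 ]]
[[ 0.5797 -0.2973  0.024 ]]
[[ 0.5728 -0.152   0.024 ]]
[[ 0.679  -0.1478  0.024 ]]
[[ 0.6662 -0.1598  0.024 ]
 [ 0.673  -0.3077  0.024 ]
 [ 0.5617 -0.3048  0.024 ]
 [ 0.5581 -0.1596  0.024 ]]
```

Emit:
move_arm --targets '[{"translation":[-4,25,-6],"rotation":[0,0,0],"claw":0.6},{"translation":[-2,25,-1],"rotation":[0,0,0],"claw":0.6},{"translation":[-1,20,-1],"rotation":[0,0,0],"claw":0.6},{"translation":[0,0,0],"rotation":[0,0,0],"claw":0.6}]'

```text
time_s: 14.3
tcp_pos: [0.6092, -0.2327, 0.0436]
tcp_rot: [[0.802, -0.004, 0.597], [-0.597, -0.002, 0.802], [-0.002, -1.0, -0.004]]
wrist_force: [0.2, 0.5, -0.8]
finger_gap: 0.579
```

```bash
python3 - <<'E'
from h import *
go(.622,-.2275,.0147);tilt()
for c in ('scene',):
  im=ctrl.get_image(c)
  cv2.imwrite(f'pics/k_{c}.png',crop(c,im,[.62,-.228,.02],110,4.5,[],None)[:,:495])
E
```

```text
t 14.3 tcp [ 0.6092 -0.2327  0.0436] F [ 0.1765  0.4949 -0.7949] gap 0.579  jaw deg 53.31 tilt [-0.1287 -0.2523] -> d(mm tool) [ 7.3 28.9 11.9]
tilt fix deg [ 0.25  0.   -0.13]
```

View pics/k_scene.png

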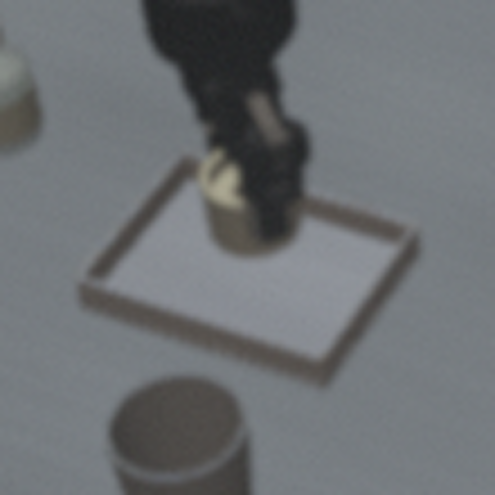

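Emit:
move_arm --targets '[{"translation":[9,6,13],"rotation":[0.2,0,-0.1],"claw":0.6},{"translation":[0,8,0],"rotation":[0,0,0],"claw":0.6},{"translation":[0,6,0],"rotation":[0,0,0],"claw":0.6},{"translation":[0,0,0],"rotation":[0,0,0],"claw":0.6}]'

```text
time_s: 14.85
tcp_pos: [0.6276, -0.2286, 0.0261]
tcp_rot: [[0.802, 0.006, 0.598], [-0.598, -0.003, 0.802], [0.007, -1.0, 0.001]]
wrist_force: [-0.4, 0.4, -0.6]
finger_gap: 0.574
```

```bash
python3 - <<'E'
from h import *
go(.623,-.2275,.0147);tilt()
for c in ('scene',):
  im=ctrl.get_image(c)
  cv2.imwrite(f'pics/l_{c}.png',crop(c,im,[.62,-.228,.02],110,4.5,[],None)[:,:495])
E
```

```text
t 14.85 tcp [ 0.6276 -0.2286  0.0261] F [-0.3574  0.4109 -0.6062] gap 0.574  jaw deg 53.29 tilt [0.3812 0.0679] -> d(mm tool) [-4.5 11.4 -1.9]
tilt fix deg [-0.07  0.    0.38]
```

View pics/l_scene.png

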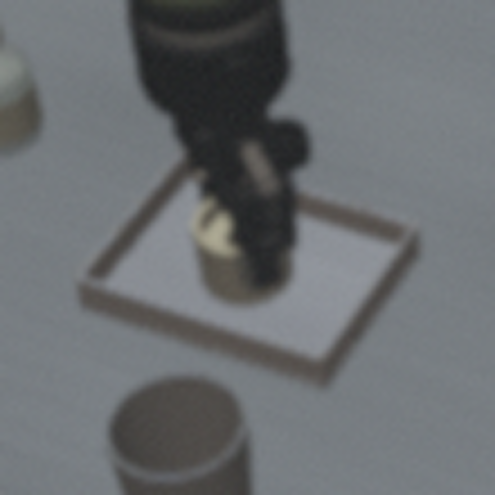

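Well inside the tray. I'll lower the rest of the way until it touches.

Emit:
move_arm --targets '[{"translation":[0,5,0],"rotation":[0,0,0.4],"claw":0.6},{"translation":[0,4,0],"rotation":[0,0,0],"claw":0.6},{"translation":[0,3,0],"rotation":[0,0,0],"claw":0.6},{"translation":[0,0,0],"rotation":[0,0,0],"claw":0.6}]'

```text
time_s: 15.4
tcp_pos: [0.6282, -0.2289, 0.0163]
tcp_rot: [[0.802, 0.002, 0.598], [-0.598, 0.001, 0.802], [0.001, -1.0, 0.002]]
wrist_force: [0.1, 1.1, -1.0]
finger_gap: 0.575
```

```bash
python3 - <<'E'
from h import *
go(.623,-.2275,.0147);tilt()
E
```

```text
t 15.4 tcp [ 0.6282 -0.2289  0.0163] F [ 0.1142  1.123  -1.0135] gap 0.575  jaw deg 53.29 tilt [0.0708 0.1011] -> d(mm tool) [-5.   1.6 -2. ]
tilt fix deg [-0.1   0.    0.07]
```

Emit:
move_arm --targets '[{"translation":[0,2.5,0],"rotation":[0,0,0],"claw":0.6},{"translation":[0,1.5,0],"rotation":[0,0,0],"claw":0.6}]'

```text
time_s: 15.65
tcp_pos: [0.6284, -0.229, 0.016]
tcp_rot: [[0.802, 0.003, 0.598], [-0.598, 0.0, 0.802], [0.002, -1.0, 0.002]]
wrist_force: [-2.4, 0.9, 7.7]
finger_gap: 0.575
```

```bash
python3 - <<'E'
from h import *
go(.623,-.2275,.0147);tilt()
E
```

```text
t 15.65 tcp [ 0.6284 -0.229   0.016 ] F [-2.406   0.8721  7.7111] gap 0.575  jaw deg 53.29 tilt [0.141  0.1142] -> d(mm tool) [-5.2  1.2 -2.1]
tilt fix deg [-0.11  0.    0.14]
```

Emit:
move_arm --targets '[{"translation":[0,0,0],"rotation":[0,0,0],"claw":0.6},{"translation":[0,0,0],"rotation":[0,0,0],"claw":0.2},{"translation":[0,0,0],"rotation":[0,0,0],"claw":0.2},{"translation":[0,0,0],"rotation":[0,0,0],"claw":0.2},{"translation":[0,-20,0],"rotation":[0,0,0],"claw":0.2},{"translation":[0,-40,0],"rotation":[0,0,0],"claw":0.2},{"translation":[0,-60,0],"rotation":[0,0,0],"claw":0.2},{"translation":[0,-60,0],"rotation":[0,0,0],"claw":0.2},{"translation":[0,-30,0],"rotation":[0,10,0],"claw":0.3},{"translation":[0,0,0],"rotation":[0,10,0],"claw":0.35},{"translation":[0,0,0],"rotation":[0,10,0],"claw":0.35},{"translation":[0,0,0],"rotation":[0,10,0],"claw":0.35},{"translation":[0,0,0],"rotation":[0,0,0],"claw":0.35}]'

```text
time_s: 17.27
tcp_pos: [0.6279, -0.2292, 0.2306]
tcp_rot: [[0.21, 0.002, 0.978], [-0.978, 0.001, 0.21], [-0.0, -1.0, 0.002]]
wrist_force: [0.1, -0.4, 0.5]
finger_gap: 0.649
```

```bash
python3 - <<'E'
from h import *
go(.5265,.0995,.18);tilt()
for c in ('scene',):
  im=ctrl.get_image(c)
  cv2.imwrite(f'pics/m_{c}.png',crop(c,im,[.62,-.228,.02],110,4.5,[],None)[:,:495])
E
```

```text
t 17.27 tcp [ 0.6279 -0.2292  0.2306] F [ 0.076  -0.3763  0.4654] gap 0.649  jaw deg 12.09 tilt [-0.0252  0.0993] -> d(mm tool) [-342.6   50.7  -30.4]
tilt fix deg [-0.1   0.   -0.03]
```

View pics/m_scene.png

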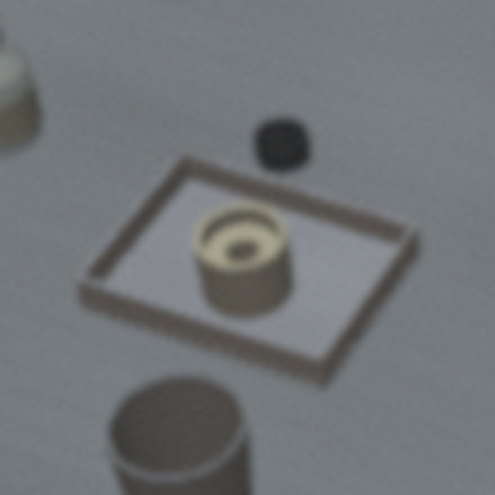

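Emit:
move_arm --targets '[{"translation":[-49,0,-4],"rotation":[0,-1,0],"claw":0.35},{"translation":[-49,0,-4],"rotation":[0,-1,0],"claw":0.35},{"translation":[-49,0,-4],"rotation":[0,0,0],"claw":0.35},{"translation":[-49,0,-4],"rotation":[0,0,0],"claw":0.35},{"translation":[-49,0,-4],"rotation":[0,0,0],"claw":0.35},{"translation":[-49,0,-4],"rotation":[0,0,0],"claw":0.35},{"translation":[-49,0,-4],"rotation":[0,0,0],"claw":0.35},{"translation":[0,0,0],"rotation":[0,0,0],"claw":0.35}]'

```text
time_s: 18.32
tcp_pos: [0.5136, 0.1052, 0.2288]
tcp_rot: [[0.265, 0.002, 0.964], [-0.964, 0.002, 0.265], [-0.001, -1.0, 0.002]]
wrist_force: [0.2, -0.6, 0.4]
finger_gap: 0.649
```

```bash
python3 - <<'E'
from h import *
go(.5265,.0995,.15);tilt()
E
```

```text
t 18.32 tcp [0.5136 0.1052 0.2288] F [ 0.1514 -0.6389  0.3588] gap 0.649  jaw deg 15.38 tilt [-0.0791  0.131 ] -> d(mm tool) [ 9.  78.8 10.8]
tilt fix deg [-0.13  0.   -0.08]
```

Emit:
move_arm --targets '[{"translation":[9,20,10],"rotation":[0,0,0],"claw":0.35},{"translation":[0,25,-1],"rotation":[0,0,0],"claw":0.35},{"translation":[0,25,-1],"rotation":[0,0,0],"claw":0.35},{"translation":[0,0,0],"rotation":[0,0,0],"claw":0.35}]'

```text
time_s: 18.82
tcp_pos: [0.5261, 0.0962, 0.1577]
tcp_rot: [[0.273, 0.005, 0.962], [-0.962, 0.0, 0.273], [0.001, -1.0, 0.005]]
wrist_force: [-0.6, 0.4, -0.5]
finger_gap: 0.647
```

```bash
python3 - <<'E'
from h import *
go(.5265,.0995,.0995);tilt()
for c in ('scene','top'):
  im=ctrl.get_image(c)
  cv2.imwrite(f'pics/n_{c}.png',crop(c,im,[.5265,.0995,.13],80,6,[],None)[:,:480])
E
```

```text
t 18.82 tcp [0.5261 0.0962 0.1577] F [-0.6089  0.4491 -0.4892] gap 0.647  jaw deg 15.83 tilt [0.0627 0.2764] -> d(mm tool) [-3.1 58.2  1.1]
tilt fix deg [-0.28  0.    0.06]
```

View pics/n_scene.png

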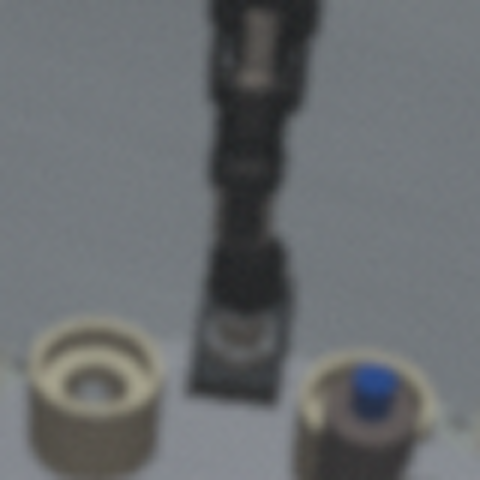

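View pics/n_top.png

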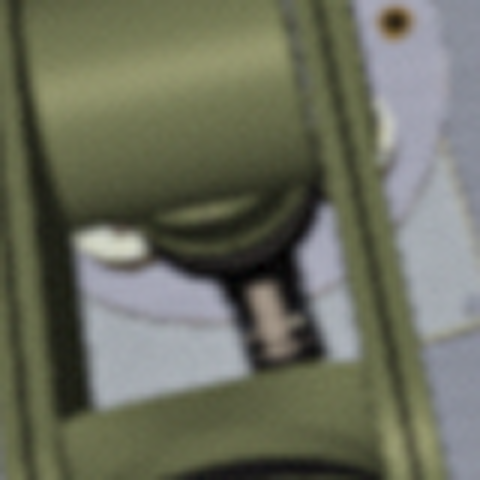

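Emit:
move_arm --targets '[{"translation":[-1.5,20,0],"rotation":[-0.3,0,0],"claw":0.35},{"translation":[0,20,-1],"rotation":[0,0,0],"claw":0.35},{"translation":[0,17,-1],"rotation":[0,0,0],"claw":0.35},{"translation":[0,0,0],"rotation":[0,0,0],"claw":0.35}]'

```text
time_s: 19.42
tcp_pos: [0.5311, 0.0971, 0.1077]
tcp_rot: [[0.274, 0.018, 0.962], [-0.962, 0.001, 0.274], [0.004, -1.0, 0.017]]
wrist_force: [0.1, -0.4, -0.0]
finger_gap: 0.645
```

```bash
python3 - <<'E'
from h import *
go(.5265,.098,.097);tilt()
for c in ('scene','top'):
  im=ctrl.get_image(c)
  cv2.imwrite(f'pics/o_{c}.png',crop(c,im,[.5265,.0995,.13],80,6,[],None)[:,:480])
E
```

```text
t 19.43 tcp [0.5311 0.0971 0.1077] F [ 0.1025 -0.3747 -0.0171] gap 0.645  jaw deg 15.88 tilt [0.2014 0.9857] -> d(mm tool) [-2.1 10.6 -4.3]
tilt fix deg [-0.99  0.    0.2 ]
```

View pics/o_scene.png

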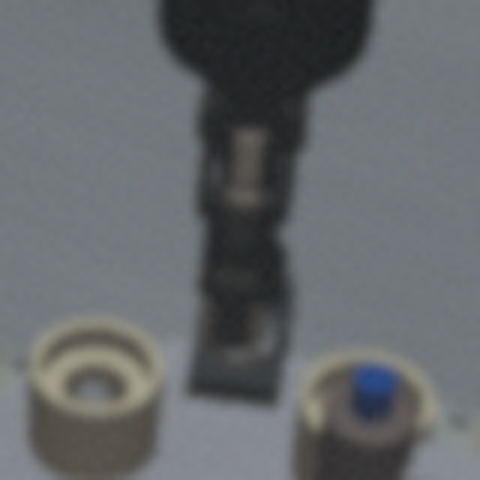

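Emit:
move_arm --targets '[{"translation":[-3,8,-5],"rotation":[-1,0,0.2],"claw":0.35},{"translation":[0,3,0],"rotation":[0,0,0],"claw":0.35},{"translation":[0,0,0],"rotation":[0,0,0],"claw":0.35}]'

```text
time_s: 19.9
tcp_pos: [0.5276, 0.0992, 0.0992]
tcp_rot: [[0.274, 0.005, 0.962], [-0.962, 0.001, 0.274], [0.001, -1.0, 0.006]]
wrist_force: [1.0, -1.0, 1.0]
finger_gap: 0.652
```

```bash
python3 - <<'E'
from h import *
go(.5265,.0985,.097);tilt()
for c in ('scene','top'):
  im=ctrl.get_image(c)
  cv2.imwrite(f'pics/q_{c}.png',crop(c,im,[.5265,.0995,.13],80,6,[],None)[:,:480])
E
```

```text
t 19.9 tcp [0.5276 0.0992 0.0992] F [ 0.969  -1.0305  0.9635] gap 0.652  jaw deg 15.89 tilt [0.0318 0.3172] -> d(mm tool) [ 0.4  2.2 -1.3]
tilt fix deg [-0.32  0.    0.03]
```

View pics/q_scene.png

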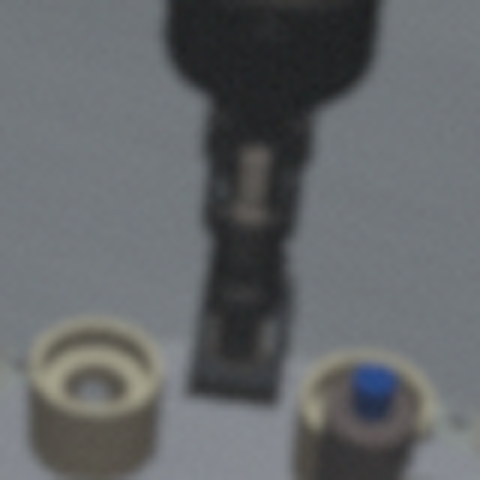

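Emit:
move_arm --targets '[{"translation":[0,1,-1],"rotation":[-0.3,0,0],"claw":0.5},{"translation":[0,0,0],"rotation":[0,0,0],"claw":0.55},{"translation":[0,0,0],"rotation":[0,0,0],"claw":0.6}]' --squeeze 20

```text
time_s: 20.38
tcp_pos: [0.5268, 0.099, 0.0983]
tcp_rot: [[0.274, 0.001, 0.962], [-0.962, -0.001, 0.274], [0.001, -1.0, 0.0]]
wrist_force: [0.3, 0.8, 0.0]
finger_gap: 0.397
```

Emit:
move_arm --targets '[{"translation":[0,0,0],"rotation":[0,0,0],"claw":0.8},{"translation":[0,0,0],"rotation":[0,0,0],"claw":0.8},{"translation":[0,0,0],"rotation":[0,0,0],"claw":0.8}]' --squeeze 20

```text
time_s: 20.75
tcp_pos: [0.527, 0.099, 0.0985]
tcp_rot: [[0.274, 0.001, 0.962], [-0.962, -0.0, 0.274], [0.001, -1.0, 0.001]]
wrist_force: [0.2, 0.1, 0.7]
finger_gap: 0.344
```

```bash
python3 - <<'E'
from h import *
go(.5265,.0985,.097);tilt();print(ctrl.get_state()["moment"])
E
```

```text
t 20.75 tcp [0.527  0.099  0.0985] F [0.1925 0.1077 0.7235] gap 0.344  jaw deg 15.89 tilt [0.0382 0.0581] -> d(mm tool) [ 0.3  1.5 -0.6]
tilt fix deg [-0.06  0.    0.04]
[ 0.0535 -0.0738  0.023 ]
```

Emit:
move_arm --targets '[{"translation":[0,0,0],"rotation":[0,0,0],"claw":0.8},{"translation":[0,0,0],"rotation":[0,0,0],"claw":0.8},{"translation":[0,-4,0],"rotation":[0,0,0],"claw":0.8},{"translation":[0,-4,0],"rotation":[0,0,0],"claw":0.8},{"translation":[0,-3,0],"rotation":[0,0,0],"claw":0.8}]' --squeeze 80

```text
time_s: 21.38
tcp_pos: [0.5269, 0.099, 0.1077]
tcp_rot: [[0.274, -0.0, 0.962], [-0.962, -0.001, 0.274], [0.0, -1.0, -0.0]]
wrist_force: [3.0, 1.1, -9.9]
finger_gap: 0.323
```

```bash
python3 - <<'E'
from h import *
go(.527,.099,.1145);tilt();print(ctrl.get_state()["moment"])
E
```

```text
t 21.38 tcp [0.5269 0.099  0.1077] F [ 3.0321  1.1204 -9.8722] gap 0.323  jaw deg 15.88 tilt [ 0.0245 -0.0194] -> d(mm tool) [ 0.  -6.8  0.1]
tilt fix deg [0.02 0.   0.02]
[ 0.1095 -0.6271  0.0043]
```

Emit:
move_arm --targets '[{"translation":[0,-3,0],"rotation":[0,0,0],"claw":0.8},{"translation":[0,-3,0],"rotation":[0,0,0],"claw":0.8},{"translation":[0,0,0],"rotation":[0,0,0],"claw":0.8}]' --squeeze 80

```text
time_s: 21.75
tcp_pos: [0.5269, 0.099, 0.1132]
tcp_rot: [[0.274, -0.001, 0.962], [-0.962, -0.001, 0.274], [0.0, -1.0, -0.001]]
wrist_force: [3.1, 0.7, -10.4]
finger_gap: 0.322
```

```bash
python3 - <<'E'
from h import *
go(.527,.099,.1145);tilt();print(ctrl.get_state()["moment"])
E
```

```text
t 21.75 tcp [0.5269 0.099  0.1132] F [  3.1473   0.677  -10.4233] gap 0.322  jaw deg 15.88 tilt [ 0.0213 -0.0423] -> d(mm tool) [ 0.  -1.3  0.1]
tilt fix deg [0.04 0.   0.02]
[ 0.0981 -0.6056 -0.0103]
```

Emit:
move_arm --targets '[{"translation":[0,-2,0],"rotation":[0,0,0],"claw":0.8},{"translation":[0,-1.5,0],"rotation":[0,0,0],"claw":0.8}]' --squeeze 80

```text
time_s: 22.0
tcp_pos: [0.5268, 0.099, 0.115]
tcp_rot: [[0.274, -0.001, 0.962], [-0.962, -0.001, 0.274], [0.0, -1.0, -0.001]]
wrist_force: [8.1, 2.1, -26.5]
finger_gap: 0.32
```

```bash
python3 - <<'E'
from h import *
go(.527,.099,.1145);tilt();print(ctrl.get_state()["moment"])
E
```

```text
t 22.0 tcp [0.5268 0.099  0.115 ] F [  8.1138   2.1188 -26.5408] gap 0.32  jaw deg 15.88 tilt [ 0.0169 -0.0852] -> d(mm tool) [0.  0.5 0.2]
tilt fix deg [0.09 0.   0.02]
[ 0.305  -1.4616  0.0413]
```

Emit:
move_arm --targets '[{"translation":[0,0,0],"rotation":[0,0,0],"claw":0.8},{"translation":[0,-0.5,0],"rotation":[0,0,0],"claw":0.8}]' --squeeze 80

```text
time_s: 22.25
tcp_pos: [0.5269, 0.099, 0.1149]
tcp_rot: [[0.274, -0.002, 0.962], [-0.962, -0.001, 0.274], [0.0, -1.0, -0.002]]
wrist_force: [4.2, 0.1, -14.2]
finger_gap: 0.326
```

```bash
python3 - <<'E'
from h import *
go(.527,.099,.1145);tilt()
C=np.array([.6155,.122])
ims={}
for c in ('scene','top'):
  ims[c]=ctrl.get_image(c)
  cv2.imwrite(f'pics/z_{c}.png',ims[c][:,:,::-1])
c='scene'
cv2.imwrite('pics/z_crop.png',crop(c,ims[c],[.6,.1,.08],120,5,[],None)[:,:600])
go(.527,.099,.1145)
E
```

```text
t 22.25 tcp [0.5269 0.099  0.1149] F [  4.2193   0.1299 -14.2273] gap 0.326  jaw deg 15.88 tilt [ 0.0123 -0.1101] -> d(mm tool) [0.  0.4 0.1]
tilt fix deg [0.11 0.   0.01]
t 22.35 tcp [0.5269 0.099  0.1149] F [  3.749    2.3018 -14.595 ] gap 0.321  jaw deg 15.88 tilt [ 0.0139 -0.1003] -> d(mm tool) [0.  0.4 0.2]
```

View pics/z_crop.png

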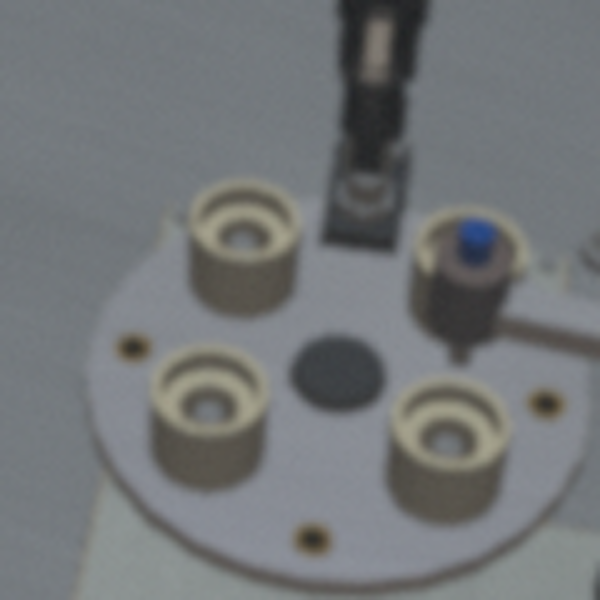

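View pics/z_scene.png

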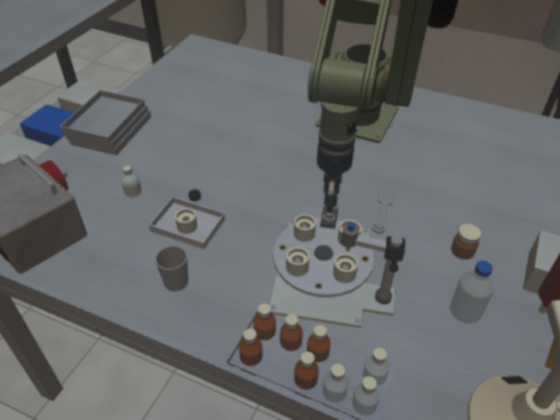

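```bash
python3 -c "
from h import *
print(ctrl.job_done());go(.527,.099,.1145)"
```

```text
the job is handed in; nothing more can be done
None
the job is handed in; nothing more can be done
```

The job is done and handed in at 22.4 s of the 72 s. The fitting puck is home on the spigot, the misfit is in the tray, and the arm is holding the plunger fully up.

- **Fitting puck:** I tried puck_b on the spigot. It slid past the height where a misfit would jam with no force, and I lowered it until it touched the disc. The picture shows it level with the fixed pucks, with the spigot's tip in its bore.
- **Misfit:** I did not try puck_a on the spigot. Its bore was clearly smaller in the pictures, and puck_b going fully home settles it. I lowered it into the tray until it touched the floor (about 8 N); the picture shows it upright.
- **Plunger:** I gripped the knob and pulled it up until the wrist force jumped to 26 N at the stop, 16.4 mm up. After I eased off, it was still at the stop with about 14.5 N pull, against the 11 N spring. The grip was set to 80 N.
- **Rest of the bench:** The last pictures show no turn of the table and nothing else moved.

The two cameras disagreed by about 4 mm along the robot's x axis on the turntable and by up to about 14 mm on the tray, so I used averages. I corrected the sideways position for the spigot and the knob by eye in the scene picture. I could not read the state after handing in, so the final second is unchecked.

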